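# Press the storage box lid home and lock it

## Robot

A 6-joint arm with a two-finger parallel gripper is mounted at the origin on the work surface. World frame = base frame: x ahead of the robot, y to its left, z up, the work surface at z = 0. Lengths are in m, angles in rad, forces in N, time in s.
With the tool pointing down it reaches from about 0.375 to 0.9 m from the base axis. Payload 3.1 kg.
Tool frame: the origin (TCP) lies midway between the tips of the shut fingers; the grasp point (between the pads) lies 19 mm behind it (arm.pinch_z is the distance from the TCP to the grasp point, in m); z points along the fingers, y is the direction in which the jaws open and shut (so a half turn about z gives the same grasp; the last joint's range is limited). The gripper opens to 85 mm and grips with 20 to 120 N. Pads are 22 mm wide; open, the fingers measure 114 mm over their backs; the gripper's body (76 mm by 85 mm) begins 54 mm behind the grasp point. The pads swing forward as they close: fully open they stand 13 mm farther back than shut.
Start: joints at [-1.319, 0.527, 1.433, -0, 1.181, -0.178], TCP at [0.261, -0.568, 0.231] pointing down, gripper open.
Joint ranges: [-3.08, 3.08], [-0.75, 2.2], [0.22, 2.44], [-1.43, 4.57], [0, 2.65], [-2.85, 2.85]. Speed limits (rad/s): [2.79, 2.79, 3.14, 3.14, 3.14, 3.14].

## Interface

Orientations are given as a 3x3 rotation matrix whose columns are the frame's x, y, z axes.
In Python, from bench import arm, cams, workorder gives the robot as it stands.
- The arm moves only by the tool send_rows, never from a script. Its argument "increments" is a list that holds one entry, the list of rows, each a list of 6 numbers: the shift along the world's x, y, z in cm, then the turn, a rotation vector about the world's x, y, z in degrees. A call has exactly 8 rows; each row shifts and turns the commanded pose from where the row before left it; what a row does not reach is not made up. A row lasts 1/10 s, in which the tool goes at most 50 mm and 8.59 degrees, less where a joint would pass 70% of its speed; a pose out of reach is approached as far as the arm can. A call is refused whole if a number of a shift passes 5 or a number of a turn 8.59, either way. A call with a gripper value outside its range is refused whole. "fingers" is the opening in per cent of the stroke, from 0 (shut) to 100 (fully open), set as the call begins (left out, the last holds). The fingers move at their own pace and stop on an object; "force" is the grip in N (left out, the last holds). Time passes only in rows, so rows that do not move let the fingers close, or fill a call up. It gives the time, the measured TCP pose, the force and the opening at its end, in the units of the state.
- arm.observe(): the state, without advancing time (a new reading comes with each control period).
- cams.snapshot(name): name is "side" or "top"; returns a dict with "frame" (384x512x3 uint8, red, green, blue), "range_z" (384x512 float32, m along the optical axis (not along the pixel's ray), 0 where there is no reading), "camera_matrix" (3x3 intrinsics, pixels), "dist" ([k1, k2, p1, p2, k3] as OpenCV has them; the pictures are not rectified), "view" (4x4, takes a point from world to camera coordinates). Camera axes: x right, y down, z forward; pixel columns grow to the right and rows downward; lengths in m; the calibration is good to about 2 mm. A picture is of the moment at which its call begins.
- workorder.sign_off(): hands the job in, once; it reports no verdict.
The state is a dict: "t": time; "joint_pos": joint angles; "qvel": joint speeds; "joint_torque": joint torques, N m; "ee_pos": TCP position; "orientation": TCP orientation; "contact_force": force on the tool from outside, world axes, zero at the start; "ft_torque": the same for the moment, N m; "grip_width": finger opening in m.
Only numpy, scipy, OpenCV 4.12 (cv2) and the standard library are available. Lean on these libraries where they do the work, as an engineer would, in place of code of your own. Each camera call takes 0.05 s, during which the arm holds its last target. There are 200 camera calls.

## Task

Close up the white storage box on the coffee table: press its tight lid down at both ends until each has snapped past its catch and the lid is fully home all round, then lean on the middle of the lid with a firm push of about 15 N for about a second to confirm it is tight, and only then slide the black lock on the box's front rail across over the lid's tongue until it stops. Press firmly but never hard enough to crack the lid (stay below about 45 N), leave the other things on the table alone, and let go at the end.

Things in the scene. Friction and masses are not known exactly. Their poses are not given: they have to be found in the camera images.
- tub: White plastic storage box, fixed to the table, 125 mm (its x) by 190 mm (its y) outside and 84 mm high to the rim. Origin: centre of its underside, on the table; z up; its -x side is the front, with a grey lock rail 170 mm long standing 26 mm out from the wall, rail top 70 mm above the table.
- lid: Flat grey lid, 130 x 200 x 12 mm, a 40 mm wide tongue reaching 18 mm out over the front rail, 5 mm to +y of the middle. Origin: centre of its underside; axes as the box. It starts in place but about 11 mm proud, resting on a sprung catch hidden under each end. Each end takes an unknown push of 5 to 20 N to go past its catch, then snaps down. Home: underside on the rim, top 96 mm above the table.
- lid_left (a point): Black round press spot (28 mm) on top of the lid near its left (+y) end, 80 mm from the middle, on the lid's top face. Height 96 mm above the table when home.
- lid_right (a point): The same press spot near the lid's right (-y) end, 80 mm from the middle. Height 96 mm when home.
- lid_mid (a point): The same press spot in the middle of the lid top. Height 96 mm when home.
- lock (a joint): Slide of the black lock carriage along the box's +y: it starts at 0 to 0.012 m (open, to the right), and is locked against its stop at 0.060 m, when it lies over the lid's tongue. A proud lid blocks it. It stays where it is left, with about 3 N of friction.
- lock_grip (a point): Middle of the top of the lock's grip: a black block 18 mm wide (box's x), 44 mm long (box's y), 30 mm high, its top 128 mm above the table and 32 mm above the home lid's top. It can be pinched across its width or pushed on its -y end. Below it, on the outer (-x) side, a 5 mm plate runs down to the rail.
- tumbler: Yellow open plastic tumbler, 76 mm across, 125 mm high, standing near the box. Bystander. Origin: centre of its underside.
- jar: Closed glass jar with a steel lid, 72 mm across, 110 mm high, standing near the box. Bystander. Origin: centre of its underside.
- remote: Black remote control, 50 by 170 by 20 mm, lying beyond the box. Bystander. Origin: centre of its underside.

How it is judged:
On the way, in this order (a step that is already met when the one before it is completed fails the run):
1. with both ends of the lid home (within 2.5 mm), the fingers press on the middle of the lid with more than 8 N for 0.4 s (z of each of lid_left, lid_right in the frame of tub below 0.0985 m and contact force between the fingers and lid above 8 N and horizontal distance between the grasp point and lid_mid below 0.03 m), for 0.4 s.
2. the lock is slid to its stop (value of joint lock above 0.057 m), for 0.2 s.
At the end, for the whole second after the job is handed in: Both ends of the lid are home (press spots no more than 2.5 mm above their home height), the lock stands within 3 mm of its stop, and tumbler, jar and remote are within 30 mm of where they started (z of each of lid_left, lid_right in the frame of tub below 0.0985 m and value of joint lock above 0.057 m and distance of each of tumbler, jar, remote from where it was at the start of the episode below 0.03 m); the robot touches nothing.
It fails at once if the fingers press the lid with more than 50 N (contact force between the fingers and lid above 50 N).
It fails at once if the tumbler, jar or remote is pushed more than 30 mm (distance of any of tumbler, jar, remote from where it was at the start of the episode above 0.03 m).
It fails at once if the tumbler or jar is tipped (angle between any of tumbler, jar's own z axis and vertical above 0.5 rad).
It also fails if it takes over 58 s, if anything falls off the work surface, if the arm or the gripper's body presses on something with over 40 N, if the wrist force passes 120 N, or if a joint passes its speed limit or range.

## Working session

There is one attempt and no reset: what is moved stays moved. The work goes in short steps, Python scripts to look and compute and a tool call to move; the robot and the scene stay as the last step left them, time stands still between calls to the robot, and variables do not carry over. Pictures are saved under pics/ and viewed, about 8 in all and at most 12, crops included, and the job is handed in when it is done.

Besides the shell and the picture viewer there is one more tool, called as name([rows], argument=value, ...), one row to a line, values as JSON. send_rows: Moves the arm, as the interface text tells. Its arguments: {"type":"object","properties":{"increments":{"type":"array","items":{"type":"array","items":{"type":"array","items":{"type":"number"}}}},"fingers":{"type":"number"},"force":{"type":"number"}},"required":["increments"]}

```bash
ls; mkdir -p pics; cat > h.py <<'E'
import numpy as np, cv2
from bench import arm, cams, workorder
def snap(n, f=None):
    s=cams.snapshot(n)
    if f: cv2.imwrite('pics/'+f, s['frame'][:,:,::-1])
    return s
def cloud(s):
    K=np.array(s['camera_matrix']);d=np.array(s['dist'],float);z=s['range_z'];h,w=z.shape
    u,v=np.meshgrid(np.arange(w),np.arange(h))
    p=cv2.undistortPoints(np.stack([u,v],-1).reshape(-1,1,2).astype(float),K,d).reshape(h,w,2)
    c=np.dstack([p*z[...,None],z]); T=np.linalg.inv(np.array(s['view']))
    P=c@T[:3,:3].T+T[:3,3]; P[z<=0]=np.nan
    return P
E
python3 - <<'E'
from h import *
a=snap('top','top0.png'); b=snap('side','side0.png')
np.savez('s0.npz',t=cloud(a),tf=a['frame'],s=cloud(b),sf=b['frame'])
s=arm.observe(); print({k:np.round(v,3).tolist() for k,v in s.items()})
E
```

```text
pics
{'t': 0.1, 'joint_pos': [-1.318, 0.528, 1.434, -0.0, 1.181, -0.179], 'qvel': [0.002, -0.004, -0.003, 0.001, 0.001, -0.001], 'joint_torque': [0.0, -44.33, -17.859, -0.0, 0.004, 0.0], 'ee_pos': [0.261, -0.567, 0.23], 'orientation': [[0.909, 0.418, -0.001], [0.418, -0.909, 0.002], [0.0, -0.002, -1.0]], 'contact_force': [-0.33, 0.373, 0.618], 'ft_torque': [-0.02, -0.017, -0.015], 'grip_width': 0.086}
```

View pics/top0.png

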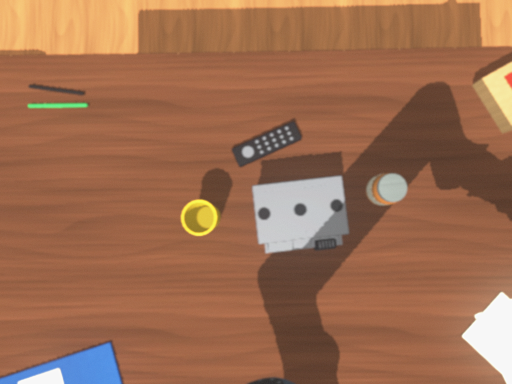

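View pics/side0.png

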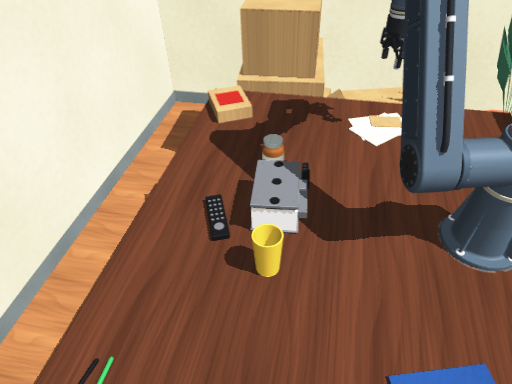

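The top view shows the box at about (300,213). The spots are at (264,213), (300,210) and (337,206), the lock grip at (326,243), the tumbler at (199,217), the jar at (388,188) and the remote at (267,143).

```bash
python3 - <<'E'
from h import *
d=np.load('s0.npz');P=d['t'];F=d['tf'].astype(int)
g=F.sum(2)
m=np.zeros(g.shape,bool);m[178:262,250:352]=1
m&=(g<200)&(P[...,2]>0.085)
n,l,st,c=cv2.connectedComponentsWithStats(m.astype(np.uint8))
for i in range(1,n):
    if st[i,4]>8:
        q=P[l==i]; print(st[i],c[i].round(1),np.nanmean(q,0).round(4),np.nanmin(q,0).round(3),np.nanmax(q,0).round(3))
z=P[...,2]; 
lid=np.zeros(z.shape,bool);lid[170:265,245:355]=1
lid&=(z>.09)&(z<.115)
q=P[lid];A=np.c_[q[:,:2]-q[:,:2].mean(0),np.ones(len(q))];print('lidplane',np.linalg.lstsq(A,q[:,2],rcond=None)[0],q.mean(0))
ctr,sz,ang=cv2.minAreaRect(q[:,:2].astype(np.float32));print('rect',ctr,sz,ang)
gr=np.zeros(z.shape,bool);gr[225:265,300:355]=1;gr&=(z>.12)
q=P[gr];print('grip',len(q),q.mean(0),cv2.minAreaRect(q[:,:2].astype(np.float32)))
for nm,(u,v) in dict(tum=(199,217),jar=(388,188),rem=(267,143)).items():
    r=np.zeros(z.shape,bool);r[v-30:v+30,u-36:u+36]=1;r[:,245:350]&=(nm=='rem');r&=z>(.012 if nm=='rem' else .09);r[178:]&=nm!='rem'
    q=P[r];print(nm,cv2.minEnclosingCircle(q[:,:2].astype(np.float32)),q[:,2].max())
E
```

```text
[315 241   4   9  21] [316.5 245.9] [ 0.4937 -0.059   0.1178] [ 0.485 -0.064  0.087] [ 0.505 -0.057  0.129]
[328 245   8   4  13] [331.8 247.2] [ 0.4903 -0.0925  0.1121] [ 0.488 -0.101  0.099] [ 0.496 -0.083  0.129]
lidplane [0.0030882  0.00077724 0.10689164] [ 0.57000424 -0.02676998  0.10689164]
rect (0.5594832897186279, -0.02774377167224884) (0.157648503780365, 0.20013856887817383) 5.80789852142334
grip 175 [ 0.49954416 -0.07826618  0.12772689] ((0.49938368797302246, -0.07859063148498535), (0.017567476257681847, 0.044046301394701004), 5.674368381500244)
tum ((0.5574917197227478, 0.19481144845485687), 0.0390445701777935) 0.12902796581600873
jar ((0.6188117861747742, -0.22772355377674103), 0.03165189549326897) 0.11459213622568709
rem ((0.7369248867034912, 0.047927647829055786), 0.08647237718105316) 0.027035346404810423
```

```bash
python3 - <<'E'
from h import *
d=np.load('s0.npz');P=d['t'];F=d['tf'].astype(int);g=F.sum(2)
pts=[]
for u,v in [(264,213),(300,210),(337,206)]:
    w=np.zeros(g.shape,bool);w[v-9:v+10,u-9:u+10]=1
    m=w&(g<0.6*np.median(g[w])) ; q=np.nanmean(P[m],0); pts.append(q); print(m.sum(),np.argwhere(m).mean(0)[::-1],q.round(4))
v=pts[0]-pts[2];print(np.linalg.norm(v[:2]),np.degrees(np.arctan2(-v[0],v[1])), (pts[0]+pts[2])/2)
E
```

```text
92 [263.67391304 213.13043478] [0.5653 0.0543 0.1073]
97 [299.84536082 209.07216495] [ 0.5733 -0.0253  0.1073]
33 [337.75757576 206.54545455] [ 0.5779 -0.1084  0.1073]
0.16312471976492546 4.435586735317869 [ 0.57161672 -0.02703853  0.10726207]
```

send_rows([
  [[1.9,2.9,0,0,0,4.4],[1.9,2.9,0,0,0,4.4],[1.9,2.9,0,0,0,4.4],[1.9,2.9,0,0,0,4.4],[1.9,2.9,0,0,0,4.4],[1.9,2.9,0,0,0,4.4],[1.9,2.9,0,0,0,4.4],[1.9,2.9,0,0,0,4.4]],
], fingers=0)

```text
t: 0.9
ee_pos: [0.4134, -0.3344, 0.231]
orientation: [[0.499, 0.867, -0.0], [0.867, -0.499, 0.001], [0.0, -0.001, -1.0]]
contact_force: [0.1, -0.5, -0.1]
grip_width: 0.0003
```

send_rows([
  [[2.1,2.87,0,0,0,4.45],[2.1,2.87,0,0,0,4.45],[2.1,2.87,0,0,0,4.45],[2.1,2.87,-1,0,0,4.45],[2.1,2.87,-2,0,0,4.45],[2.1,2.87,-2.4,0,0,4.45],[2.1,2.87,-2.4,0,0,4.45],[2.1,2.87,-2.3,0,0,4.45]],
])

```text
t: 1.7
ee_pos: [0.5814, -0.1049, 0.129]
orientation: [[-0.099, 0.995, -0.001], [0.995, 0.099, 0.0], [0.0, -0.001, -1.0]]
contact_force: [0.8, 0.1, 0.6]
grip_width: 0.0003
```

send_rows([
  [[0,0,-0.5,0,0,0],[0,0,-0.5,0,0,0],[0,0,-0.4,0,0,0],[0,0,-0.3,0,0,0],[0,0,-0.2,0,0,0],[0,0,-0.2,0,0,0],[0,0,-0.2,0,0,0],[0,0,0,0,0,0]],
])

```text
t: 2.5
ee_pos: [0.5808, -0.1065, 0.1073]
orientation: [[-0.095, 0.995, -0.0], [0.995, 0.095, 0.0], [0.0, -0.0, -1.0]]
contact_force: [0.1, 0.3, 0.5]
grip_width: -0.0004
```

send_rows([
  [[0,0,-0.05,0,0,0],[0,0,-0.05,0,0,0],[0,0,-0.05,0,0,0],[0,0,-0.05,0,0,0],[0,0,-0.05,0,0,0],[0,0,-0.05,0,0,0],[0,0,0,0,0,0],[0,0,0,0,0,0]],
])

```text
t: 3.3
ee_pos: [0.581, -0.1061, 0.1043]
orientation: [[-0.096, 0.995, 0.0], [0.995, 0.096, 0.0], [0.0, 0.0, -1.0]]
contact_force: [-0.1, 1.4, 2.0]
grip_width: -0.0002
```

send_rows([
  [[0,0,-0.1,0,0,0],[0,0,-0.1,0,0,0],[0,0,-0.1,0,0,0],[0,0,-0.1,0,0,0],[0,0,-0.1,0,0,0],[0,0,-0.1,0,0,0],[0,0,0,0,0,0],[0,0,0,0,0,0]],
])

```text
t: 4.1
ee_pos: [0.581, -0.1063, 0.0982]
orientation: [[-0.096, 0.995, -0.0], [0.995, 0.096, 0.0], [0.0, -0.0, -1.0]]
contact_force: [-0.4, -0.7, 0.4]
grip_width: -0.0003
```

send_rows([
  [[0,0,-0.05,0,0,0],[0,0,-0.05,0,0,0],[0,0,-0.05,0,0,0],[0,0,-0.05,0,0,0],[0,0,-0.05,0,0,0],[0,0,-0.05,0,0,0],[0,0,0,0,0,0],[0,0,0,0,0,0]],
])

```text
t: 4.9
ee_pos: [0.5812, -0.1063, 0.0972]
orientation: [[-0.096, 0.995, 0.001], [0.995, 0.096, -0.0], [-0.001, 0.001, -1.0]]
contact_force: [-3.2, 1.5, 11.5]
grip_width: 0.0
```

send_rows([
  [[0,0,-0.05,0,0,0],[0,0,-0.05,0,0,0],[0,0,-0.05,0,0,0],[0,0,-0.05,0,0,0],[0,0,0,0,0,0],[0,0,0,0,0,0],[0,0,0,0,0,0],[0,0,0,0,0,0]],
])

```text
t: 5.7
ee_pos: [0.5812, -0.1063, 0.0971]
orientation: [[-0.096, 0.995, 0.001], [0.995, 0.096, -0.001], [-0.001, 0.001, -1.0]]
contact_force: [-5.8, 1.8, 22.3]
grip_width: -0.0005
```

send_rows([
  [[0,0,1,0,0,0],[0,0,1.5,0,0,0],[-0.3,3,0.5,0,0,0],[-0.4,4,0,0,0,0],[-0.4,4,0,0,0,0],[-0.3,3,0,0,0,0],[-0.2,2,-1,0,0,0],[0,0,-0.5,0,0,0]],
])

```text
t: 6.5
ee_pos: [0.5639, 0.0566, 0.1079]
orientation: [[-0.099, 0.995, -0.001], [0.995, 0.099, 0.001], [0.001, -0.001, -1.0]]
contact_force: [-1.0, 2.5, 5.3]
grip_width: 0.0002
```

```bash
cat > lid.py <<'E'
from h import *
import sys
P=cloud(snap('side'))
for s in ('side','top'):
    P=cloud(snap(s))
    b=np.array([0.573,-0.0255]);t=np.radians(5.7);R=np.array([[np.cos(t),np.sin(t)],[-np.sin(t),np.cos(t)]])
    q=P.reshape(-1,3);q=q[np.isfinite(q[:,0])];l=(q[:,:2]-b)@R.T
    for y in (-.09,-.06,-.03,0,.03,.06,.09):
        k=(abs(l[:,0])<.045)&(abs(l[:,1]-y)<.012)&(q[:,2]>.08)&(q[:,2]<.118)
        print(s,y,k.sum(),np.median(q[k,2]).round(4) if k.any() else '')
E
python3 lid.py; python3 -c "
from h import *
print(arm.observe()['ee_pos'],arm.observe()['contact_force'])"
```

```text
side -0.09 9 0.0951
side -0.06 3 0.0996
side -0.03 10 0.0986
side 0 14 0.1012
side 0.03 40 0.1033
side 0.06 131 0.1048
side 0.09 372 0.1048
top -0.09 415 0.0961
top -0.06 435 0.0982
top -0.03 438 0.1002
top 0 136 0.1014
top 0.03 2 0.1056
top 0.06 0 
top 0.09 0 
[0.56517224 0.05316813 0.10806846] [0.33782649 0.24403619 0.86834842]
```

send_rows([
  [[0,0,-0.1,0,0,0],[0,0,-0.1,0,0,0],[0,0,-0.1,0,0,0],[0,0,-0.1,0,0,0],[0,0,-0.1,0,0,0],[0,0,-0.1,0,0,0],[0,0,-0.1,0,0,0],[0,0,0,0,0,0]],
])

```text
t: 7.45
ee_pos: [0.5649, 0.0533, 0.1009]
orientation: [[-0.095, 0.995, -0.001], [0.995, 0.095, -0.0], [-0.0, -0.001, -1.0]]
contact_force: [-0.2, -0.1, -0.6]
grip_width: 0.0001
```

send_rows([
  [[0,0,-0.1,0,0,0],[0,0,-0.05,0,0,0],[0,0,-0.05,0,0,0],[0,0,-0.05,0,0,0],[0,0,-0.05,0,0,0],[0,0,-0.05,0,0,0],[0,0,0,0,0,0],[0,0,0,0,0,0]],
])

```text
t: 8.25
ee_pos: [0.565, 0.0537, 0.0978]
orientation: [[-0.096, 0.995, 0.0], [0.995, 0.096, -0.0], [-0.0, 0.0, -1.0]]
contact_force: [0.0, 0.4, 0.2]
grip_width: -0.0002
```

send_rows([
  [[0,0,-0.1,0,0,0],[0,0,-0.1,0,0,0],[0,0,-0.1,0,0,0],[0,0,-0.1,0,0,0],[0,0,-0.05,0,0,0],[0,0,0,0,0,0],[0,0,0,0,0,0],[0,0,0,0,0,0]],
])

```text
t: 9.05
ee_pos: [0.5651, 0.0537, 0.096]
orientation: [[-0.096, 0.995, 0.001], [0.995, 0.096, -0.0], [-0.0, 0.001, -1.0]]
contact_force: [-5.6, -0.1, 17.4]
grip_width: 0.0
```

send_rows([
  [[0,0,1,0,0,0],[0,0,1,0,0,0],[0.2,-2,0,0,0,0],[0.2,-2,0,0,0,0],[0.2,-2,0,0,0,0],[0.2,-2,0,0,0,0],[0,0,-0.4,0,0,0],[0,0,-0.4,0,0,0]],
])

```text
t: 9.85
ee_pos: [0.573, -0.0263, 0.1051]
orientation: [[-0.094, 0.996, -0.0], [0.996, 0.094, 0.0], [0.0, -0.0, -1.0]]
contact_force: [0.1, 0.7, 0.5]
grip_width: -0.0001
```

```bash
python3 lid.py; python3 -c "
from h import *
print(arm.observe()['ee_pos'],arm.observe()['contact_force'])"
```

```text
side -0.09 11 0.0958
side -0.06 49 0.0954
side -0.03 111 0.0955
side 0 180 0.0957
side 0.03 185 0.0955
side 0.06 187 0.0956
side 0.09 285 0.0949
top -0.09 4 0.0963
top -0.06 0 
top -0.03 0 
top 0 5 0.0979
top 0.03 61 0.0956
top 0.06 155 0.096
top 0.09 372 0.0958
[ 0.57228268 -0.02518504  0.10475045] [ 0.08827976 -0.24439129  0.04441814]
```

send_rows([
  [[0,0,-0.3,0,0,0],[0,0,-0.3,0,0,0],[0,0,-0.2,0,0,0],[0,0,-0.1,0,0,0],[0,0,-0.1,0,0,0],[0,0,-0.1,0,0,0],[0,0,-0.1,0,0,0],[0,0,0,0,0,0]],
])

```text
t: 10.8
ee_pos: [0.5729, -0.026, 0.096]
orientation: [[-0.096, 0.995, 0.0], [0.995, 0.096, 0.0], [0.0, 0.0, -1.0]]
contact_force: [-4.7, 1.0, 17.8]
grip_width: 0.0001
```

send_rows([
  [[0,0,0.03,0,0,0],[0,0,0,0,0,0],[0,0,0,0,0,0],[0,0,0,0,0,0],[0,0,0,0,0,0],[0,0,0,0,0,0],[0,0,0,0,0,0],[0,0,0,0,0,0]],
])

```text
t: 11.6
ee_pos: [0.5729, -0.0259, 0.096]
orientation: [[-0.096, 0.995, 0.0], [0.995, 0.096, 0.0], [0.0, 0.0, -1.0]]
contact_force: [-4.7, 1.8, 16.3]
grip_width: 0.0
```

```bash
python3 - <<'E'
from h import *
s=snap('side','side1.png'); P=cloud(s)
cv2.imwrite('pics/c1.png',cv2.resize(s['frame'][130:240,220:340,::-1],None,fx=6,fy=5,interpolation=cv2.INTER_CUBIC))
q=P.reshape(-1,3);b=np.array([0.573,-0.0255]);t=np.radians(5.7);R=np.array([[np.cos(t),np.sin(t)],[-np.sin(t),np.cos(t)]])
l=(q[:,:2]-b)@R.T
print('grip local from top', R@(np.array([.4994,-.0786])-b))
k=(l[:,0]<-.055)&(l[:,0]>-.11)&(abs(l[:,1]+.05)<.06)&(q[:,2]>.104)&(q[:,2]<.135)
print(k.sum(),np.percentile(l[k],[2,50,98],axis=0),q[k,2].max())
E
```

```text
grip local from top [-0.07850997 -0.04552752]
95 [[-0.08732645 -0.06096382]
 [-0.07900702 -0.02705647]
 [-0.0707096  -0.02014312]] 0.13014113096650737
```

View pics/c1.png

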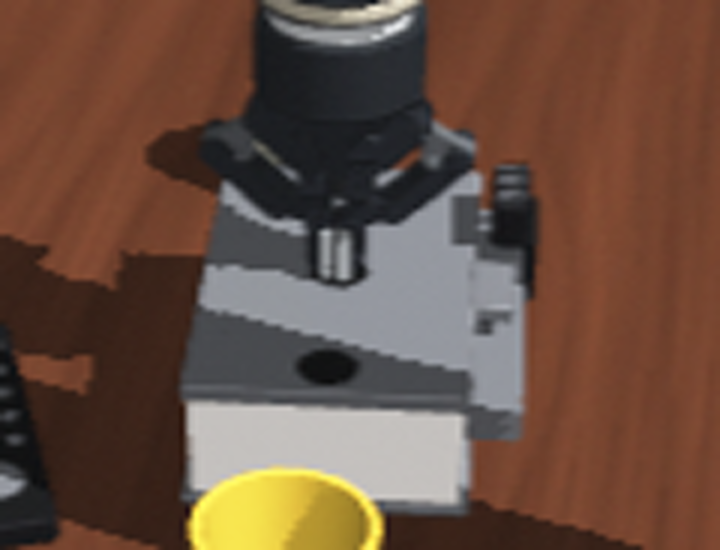

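The crop shows the lid flush and the fingers on the middle spot, with the lock grip at the right, crop (510,200), still open. The press held 16–18 N for over a second, so I'm moving behind the lock's -y end.

send_rows([
  [[0,0,1.5,0,0,0],[0,0,3,0,0,0],[-1.2,-2,1.2,0,0,0],[-1.5,-2.7,0,0,0,0],[-1.5,-2.7,0,0,0,0],[-1.5,-2.7,0,0,0,0],[-1,-1.6,0,0,0,0],[0,0,0,0,0,0]],
])

```text
t: 12.45
ee_pos: [0.505, -0.1451, 0.1507]
orientation: [[-0.092, 0.996, -0.0], [0.996, 0.092, -0.0], [-0.0, -0.0, -1.0]]
contact_force: [-0.0, 0.2, -0.3]
grip_width: -0.0001
```

send_rows([
  [[0,0,-1,0,0,0],[0,0,-1,0,0,0],[0,0,-1,0,0,0],[0,0,-1,0,0,0],[0,0,-0.3,0,0,0],[0,0,0,0,0,0],[0,0,0,0,0,0],[0,0,0,0,0,0]],
])

```text
t: 13.25
ee_pos: [0.5064, -0.1434, 0.1079]
orientation: [[-0.096, 0.995, 0.001], [0.995, 0.096, -0.0], [-0.001, 0.001, -1.0]]
contact_force: [0.4, -0.0, -0.7]
grip_width: -0.0001
```

```bash
python3 - <<'E'
from h import *
s=snap('side')
cv2.imwrite('pics/c2.png',cv2.resize(s['frame'][130:240,220:340,::-1],None,fx=6,fy=5,interpolation=cv2.INTER_CUBIC))
E
```

```text
(no output)
```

View pics/c2.png

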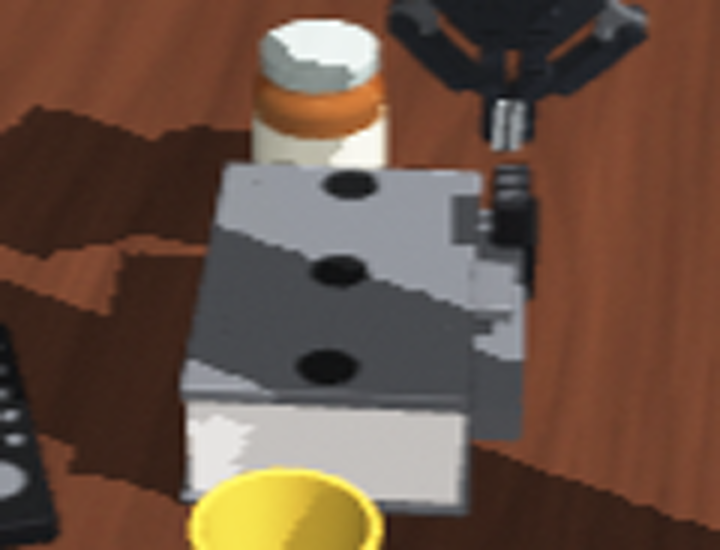

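The fingers are at crop (508,125), lined up behind the grip at (512,200). Pushing along the box's +y.

send_rows([
  [[-0.06,0.6,0,0,0,0],[-0.06,0.6,0,0,0,0],[-0.06,0.6,0,0,0,0],[-0.06,0.6,0,0,0,0],[-0.06,0.6,0,0,0,0],[-0.06,0.6,0,0,0,0],[-0.06,0.6,0,0,0,0],[-0.06,0.6,0,0,0,0]],
])

```text
t: 14.1
ee_pos: [0.5012, -0.0954, 0.1077]
orientation: [[-0.096, 0.995, 0.0], [0.995, 0.096, -0.001], [-0.001, 0.0, -1.0]]
contact_force: [-1.3, -3.7, 0.3]
grip_width: 0.0004
```

send_rows([
  [[-0.05,0.5,0,0,0,0],[-0.05,0.5,0,0,0,0],[-0.05,0.5,0,0,0,0],[-0.04,0.4,0,0,0,0],[-0.03,0.3,0,0,0,0],[-0.02,0.2,0,0,0,0],[-0.02,0.2,0,0,0,0],[0,0,0,0,0,0]],
])

```text
t: 14.9
ee_pos: [0.4986, -0.0688, 0.1076]
orientation: [[-0.095, 0.995, -0.0], [0.995, 0.095, 0.001], [0.001, -0.0, -1.0]]
contact_force: [-0.7, -1.3, 0.7]
grip_width: -0.0001
```

send_rows([
  [[-0.02,0.2,0,0,0,0],[-0.02,0.2,0,0,0,0],[-0.01,0.1,0,0,0,0],[-0.01,0.1,0,0,0,0],[-0.01,0.1,0,0,0,0],[-0.01,0.1,0,0,0,0],[0,0,0,0,0,0],[0,0,0,0,0,0]],
])

```text
t: 15.7
ee_pos: [0.4978, -0.0611, 0.1076]
orientation: [[-0.095, 0.995, -0.0], [0.995, 0.095, 0.0], [0.0, -0.0, -1.0]]
contact_force: [-1.5, -3.4, 1.6]
grip_width: -0.0002
```

send_rows([
  [[-0.01,0.1,0,0,0,0],[-0.01,0.1,0,0,0,0],[-0.01,0.1,0,0,0,0],[-0.01,0.1,0,0,0,0],[-0.01,0.1,0,0,0,0],[-0.01,0.1,0,0,0,0],[0,0,0,0,0,0],[0,0,0,0,0,0]],
])

```text
t: 16.5
ee_pos: [0.498, -0.0604, 0.1079]
orientation: [[-0.1, 0.995, 0.001], [0.995, 0.1, -0.009], [-0.009, 0.0, -1.0]]
contact_force: [-3.6, -20.4, 0.1]
grip_width: 0.0003
```

The push reached a firm stop at 20 N. I'm backing off and checking.

send_rows([
  [[0.1,-1,0,0,0,0],[0.2,-2,0,0,0,0],[0.2,-2,0,0,0,0],[0,0,2,0,0,0],[0,-1,4,0,0,0],[0,-3,5,0,0,0],[0,-3,4,0,0,0],[0,0,0,0,0,0]],
])

```text
t: 17.3
ee_pos: [0.5065, -0.1753, 0.2563]
orientation: [[-0.093, 0.996, 0.013], [0.996, 0.093, -0.007], [-0.008, 0.012, -1.0]]
contact_force: [0.8, -0.9, 0.8]
grip_width: 0.0001
```

```bash
python3 lid.py; python3 - <<'E'
from h import *
s=snap('top','top1.png'); P=cloud(s);z=P[...,2]
q=P.reshape(-1,3);b=np.array([0.573,-0.0255]);t=np.radians(5.7);R=np.array([[np.cos(t),np.sin(t)],[-np.sin(t),np.cos(t)]])
l=(q[:,:2]-b)@R.T
k=(abs(l[:,0]+.0785)<.013)&(l[:,1]<.08)&(l[:,1]>-.08)&(q[:,2]>.12)&(q[:,2]<.135)
print('grip',k.sum(),l[k].mean(0),np.ptp(l[k],axis=0))
for nm,c,zz in (('tum',(.5575,.1948),.09),('jar',(.6188,-.2277),.09),('rem',(.737,.048),.012)):
    k=(np.hypot(q[:,0]-c[0],q[:,1]-c[1])<.092)&(q[:,2]>zz)&(q[:,2]<.14)&((l[:,0]>.08)|(abs(l[:,1])>.12))
    print(nm,cv2.minEnclosingCircle(q[k,:2].astype(np.float32)))
print(arm.observe()['ee_pos'],arm.observe()['contact_force'])
E
```

```text
side -0.09 119 0.0954
side -0.06 162 0.0956
side -0.03 157 0.0953
side 0 167 0.0956
side 0.03 187 0.0955
side 0.06 191 0.0955
side 0.09 300 0.0948
top -0.09 415 0.096
top -0.06 443 0.0961
top -0.03 440 0.0959
top 0 438 0.096
top 0.03 436 0.0959
top 0.06 434 0.096
top 0.09 375 0.0958
grip 181 [-0.07850137  0.00434455] [0.01813851 0.04392613]
tum ((0.5579761266708374, 0.19464419782161713), 0.03885384276509285)
jar ((0.6189745664596558, -0.22783124446868896), 0.03165440261363983)
rem ((0.738334059715271, 0.04850965365767479), 0.08684170246124268)
[ 0.50097328 -0.16931824  0.24894991] [ 0.25335393 -0.05260348  0.23456607]
```

View pics/top1.png

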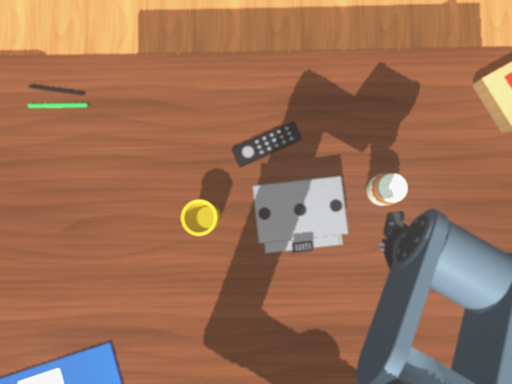

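The grip is at (303,246), centred on the tongue: local y is +4.3 mm against a tongue offset of +5 mm. The lid is flat at 96 mm and the bystanders haven't moved.

```bash
python3 -c "
from h import *
print(workorder.sign_off())"
```

```text
the job is handed in; nothing more can be done
None
```

The box is closed and locked, and I've handed the job in. Sign-off gave no verdict, so the results below are from my own checks.

- **Lid ends:** I pressed the right end to 22 N and the left end to 17 N. Both went past their catches. The lid then measured 95–96 mm high along its whole length (home is 96 mm).
- **Middle press:** I held 16–18 N on the middle spot for about a second, with both ends already home.
- **Lock:** I pushed it along the rail with the shut fingers until it stopped firmly at about 20 N. It moved about 50 mm, and the grip now sits within 1 mm of the tongue's centre. I never measured the lock's starting position. That it is at its stop rests on the firm stop, the position over the tongue, and a start of about 10 mm, which is within the stated 0–12 mm.
- **Everything else:** The tumbler, jar and remote measured within 2 mm of where they started. The arm finished clear of everything, with the fingers about 25 cm above the table.

One small disagreement: the right end read 97.1 mm from the arm while I was pressing it, but the cameras later showed it at about 96 mm. Both are within the 2.5 mm allowance.

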